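# Roll the cartridge fuses out of their clips and pack them

## Task

Take both cartridge fuses out of their fuse holders by rolling each one sideways out over the low sprung jaws of its clips; do not wrench it against the fixed hooks above. Pack the two fuses into the shallow metal tray with the relay that stands in it, each lying flat on the tray's floor along the tray's length and wholly inside its rim, the relay still standing in the tray. Leave the other things on the bench where they are.

Things in the scene. Friction and masses are not known exactly. Their poses are not given: they have to be found in the camera images.
- long_holder: Fixed fuse holder, black base 56 x 174 x 20 mm high, two copper clips 14 mm wide at y = +-54 mm. Origin: centre of underside; z up; y along the fuse. In each clip: seat, top at z = 36; rigid back jaw at x = +17 to +21; hook over the fuse; low sprung jaw on the -x side. End stops to z = 60 block sliding lengthwise. Between the clips nothing is above the base: room for fingers beside the fuse.
- short_holder: Fixed fuse holder, black base 56 x 129 x 20 mm high, two copper clips 14 mm wide at y = +-31.5 mm. Origin: centre of underside; z up; y along the fuse. In each clip: seat, top at z = 36; rigid back jaw at x = +17 to +21; hook over the fuse; low sprung jaw on the -x side. End stops to z = 60 block sliding lengthwise. Between the clips nothing is above the base: room for fingers beside the fuse.
- long_fuse: Long round cartridge fuse, 130 mm long, 32 mm over the two steel end caps (22 mm long each); white ceramic body 29 mm in diameter between them; 220 g, varying by a quarter. Origin at its middle, on its axis; y along the fuse. It starts in the long holder at (0, 0, 52 mm) of that holder's frame. It rolls freely.
- short_fuse: Short round cartridge fuse, 85 mm long, 32 mm over the two steel end caps (22 mm long each); white ceramic body 29 mm in diameter between them; 150 g, varying by a quarter. Origin at its middle, on its axis; y along the fuse. It starts in the short holder at (0, 0, 52 mm) of that holder's frame. It rolls freely.
- long_hook (a point): Nose of the rigid hooks of the long holder (point midway between its clips, at x = -4, y = 0, z = 70 mm of the holder). The hooks run from the back jaw over the fuse's top to here, underside z = 69.7, upper side z = 73: they block a straight lift. The fuse first goes about 13 mm to the holder's -x, level, under them.
- long_lip (a point): Lip of the long holder's sprung jaws at rest (point midway between clips, at x = -18.6, y = 0, z = 48 mm). Leaves hinged at z = 32 swing outward (-x) up to 1.1 rad and spring back; a fuse needs 5 to 20 N. The fuse goes level 13 mm to -x, then arcs over the lip: fuse middle at about (x, z offset) (-17, +5), (-22, +12), (-28, +22), (-34, +34) mm from its start.
- short_hook (a point): Nose of the rigid hooks of the short holder (point midway between its clips, at x = -4, y = 0, z = 70 mm of the holder). The hooks run from the back jaw over the fuse's top to here, underside z = 69.7, upper side z = 73: they block a straight lift. The fuse first goes about 13 mm to the holder's -x, level, under them.
- short_lip (a point): Lip of the short holder's sprung jaws at rest (point midway between clips, at x = -18.6, y = 0, z = 48 mm). Leaves hinged at z = 32 swing outward (-x) up to 1.1 rad and spring back; a fuse needs 5 to 20 N. The fuse goes level 13 mm to -x, then arcs over the lip: fuse middle at about (x, z offset) (-17, +5), (-22, +12), (-28, +22), (-34, +34) mm from its start.
- tray: Shallow aluminium tray, fixed, turned any way: inside 92 mm (its x) by 140 mm (its y), floor top 13 mm above the bench, walls 3 mm. Origin: centre of its underside; z up. Long walls (x = +-46) only 18 mm high from the bench (5 above the floor), so fingertips pass over them; end walls (y = +-70) 38 mm high. A fuse on its floor has its axis 29 mm above the bench.
- relay: Relay, clear brownish block 36 x 28 x 48 mm on a dark foot, standing loose in the tray (36 mm across it) at the -y end of the tray's +x side. The long fuse fits only along the other side (x < 0); the short one fits in line with the relay, on its +y side. Origin: centre of its underside; z up.
- flux_bottle: Bystander; leave it where it stands. White bottle with a blue cap, 44 mm round, 84 mm high; origin at the centre of its underside.
- solder_reel: Bystander; leave it where it stands. Blue and white solder reel, 59 mm round, 41 mm high; origin at the centre of its underside.
- shaft_coupling: Bystander; leave it where it stands. Light metal shaft coupling, 43 x 40 x 34 mm high; origin at the centre of its underside.
- side_cutter: Bystander; leave it where it stands. Side cutter with blue handles lying flat, 166 x 63 x 14 mm; origin at the centre of its underside.
- black_tape: Bystander; leave it where it stands. Roll of black tape lying flat, 62 mm round, 19 mm high; origin at the centre of its underside.
Things that resemble listed ones, but are neither listed nor needed, are in the scene too. Leave any turquoise look-alike of the long_fuse alone.

How it is judged:
At the end, for the whole second after the job is handed in: Both fuses at rest on the tray floor (axis 24 to 34 mm above its underside), within 0.25 rad of its length; long one's middle within 33 mm across and 8 mm along of the tray's middle, short one's 33 and 30; relay upright (0.2 rad) on the floor, within 36 and 60 mm (x of long_fuse in the frame of tray between -0.033 and 0.033 m and y of long_fuse in the frame of tray between -0.008 and 0.008 m and z of long_fuse in the frame of tray between 0.024 and 0.034 m and linear speed of each of long_fuse, short_fuse, relay below 0.03 m/s and angle between the y axis of each of long_fuse, short_fuse and the y axis of tray, either way round below 0.25 rad and x of short_fuse in the frame of tray between -0.033 and 0.033 m and y of short_fuse in the frame of tray between -0.03 and 0.03 m and z of short_fuse in the frame of tray between 0.024 and 0.034 m and x of relay in the frame of tray between -0.036 and 0.036 m and y of relay in the frame of tray between -0.06 and 0.06 m and z of relay in the frame of tray between 0.008 and 0.02 m and angle between relay's own z axis and vertical below 0.2 rad); the robot touches nothing.
It fails at once if a fuse is forced against its holder with more than 50 N (wrenched against the fixed hooks, seats or stops instead of rolled out) (contact force between long_fuse and long_holder above 50 N or contact force between short_fuse and short_holder above 50 N).
It fails at once if one of the other loose things on the bench (flux bottle, solder reel, shaft coupling, side cutter, black tape) is moved more than 30 mm (distance of any of flux_bottle, solder_reel, shaft_coupling, side_cutter, black_tape from where it was at the start of the episode above 0.03 m).
It also fails if it takes over 61 s, if anything falls off the work surface, if the arm or the gripper's body presses on something with over 40 N, if the wrist force passes 120 N, or if a joint passes its speed limit or range.

## Robot

A 6-joint arm with a two-finger parallel gripper is mounted at the origin on a cart in front of the work surface, level with it; the furniture and walls round the work are solid. World frame = base frame: x ahead of the robot, y to its left, z up, the work surface at z = 0. Lengths are in m, angles in rad, forces in N, time in s.
With the tool pointing down it reaches from about 0.25 to 0.775 m from the base axis. Payload 8.9 kg.
Tool frame: the origin (TCP) lies midway between the tips of the shut fingers; the grasp point (between the pads) lies robot.grip_depth behind it (robot.grip_depth is the distance from the TCP to the grasp point, in m); z points along the fingers, y is the line along which they close (so a half turn about z gives the same grasp; the last joint's range is limited). The gripper opens to 85 mm and grips with 20 to 120 N. Pads are 22 mm wide; open, the fingers measure 114 mm over their backs; the gripper's body (76 mm by 85 mm) begins 54 mm behind the grasp point. The pads swing forward as they close: fully open they stand 13 mm farther back than shut.
Start: joints at [0.985, 0.291, -0.153, 1.127, 0, 1.431], TCP at [0.227, 0.473, 0.231] pointing down, gripper open.
Joint ranges: [-2.52, 2.52], [-0.91, 1.74], [-1.3, 1.37], [-1.96, 2.02], [-1.52, 1.47], [-3.14, 3.14]. Speed limits (rad/s): [2.22, 2.22, 2.79, 3.14, 3.14, 3.14].

## Interface

Orientations are given as a unit quaternion [x, y, z, w].
In Python, from cell import robot, eyes gives the robot as it stands.
- The arm moves only by the tool arm_command, never from a script. Its argument "targets" is one flat list of numbers, 6 for each row, row after row: the shift along the world's x, y, z normalised to -1 to 1, where 1 is 0.3 m, then the turn, a rotation vector about the world's x, y, z normalised to -1 to 1, where 1 is 8 degrees. In form: [tx, ty, tz, rx, ry, rz, tx, ty, tz, rx, ry, rz, ...]. A call has 1 to 20 rows; each row shifts and turns the commanded pose from where the row before left it; what a row does not reach is not made up. A row lasts 1/10 s, in which the tool goes at most 50 mm and 8.59 degrees, less where a joint would pass 70% of its speed; a pose out of reach is approached as far as the arm can. A call with a number of a shift or a turn outside -1 to 1 is refused whole. A call with a gripper value outside its range is refused whole. "jaw" is the opening, from 0 (shut) to 1 (fully open), set as the call begins (left out, the last holds). The fingers move at their own pace and stop on an object; "newtons" is the grip in N (left out, the last holds). Time passes only in rows, so rows that do not move let the fingers close. It gives the time, the measured TCP pose, the force, the opening and the grip force at its end, in the units of the state.
- robot.get_state(): the state, without advancing time (a new reading comes with each control period).
- eyes.grab_frame(name): name is "scene" or "top" or "wrist"; returns a dict with "image" (420x560x3 uint8, red, green, blue), "mtx" (3x3 intrinsics, pixels), "k1" (the pictures are not rectified: a ray, as slopes to the right and down, at radius r is drawn at 1 + k1 r^2 times it, then the intrinsics apply), "camera_from_world" (4x4, takes a point from world to camera coordinates). Camera axes: x right, y down, z forward; pixel columns grow to the right and rows downward; lengths in m; the calibration is good to about 2 mm. A picture is of the moment at which its call begins. There is no depth.
- robot.close_job(): hands the job in; it is judged then, once.
The state is a dict: "clock": time; "joint_pos": joint angles; "joint_velocities": joint speeds; "effort": joint torques, N m; "ee_pos": TCP position; "ee_rot": TCP orientation; "wrist_force": force on the tool from outside, world axes, zero at the start; "torque": the same for the moment, N m; "opening": finger opening in m; "gripper_force": force on a finger pad.
Only numpy, scipy, OpenCV 4.12 (cv2) and the standard library are available. Lean on these libraries where they do the work, as an engineer would, in place of code of your own. Each camera call takes 0.05 s, during which the arm holds its last target. There are 200 camera calls.

## Working session

There is one attempt and no reset: what is moved stays moved. The work goes in short steps, Python scripts to look and compute and a tool call to move; the robot and the scene stay as the last step left them, time stands still between calls to the robot, and variables do not carry over. Pictures are saved under pics/ and viewed, at most 10 in all, crops included, and the job is handed in when it is done.

Besides the shell and the picture viewer there is one more tool, called as a command line: name --argument value ..., lists and objects as JSON in quotes. arm_command: Moves the arm, as the interface text tells. Scaled input: -1 to 1 covers 0.3 m each way for a shift and 8 degrees each way for a turn. Its arguments: {"type":"object","properties":{"targets":{"type":"array","items":{"type":"number"}},"jaw":{"type":"number"},"newtons":{"type":"number"}},"required":["targets"]}

```bash
ls; mkdir -p pics
python3 - <<'E'
from cell import robot, eyes
import cv2,numpy as np
s=robot.get_state(); print(s, robot.grip_depth)
for n in ["scene","top"]:
    f=eyes.grab_frame(n); cv2.imwrite(f"pics/{n}0.png",cv2.cvtColor(f["image"],cv2.COLOR_RGB2BGR))
    np.savez(f"pics/{n}0.npz",**f); print(n,f["mtx"],f["k1"],f["camera_from_world"])
E
```

```text
pics
{'clock': 0.0, 'joint_pos': array([ 9.84677790e-01,  2.91273187e-01, -1.54123237e-01,  1.12671909e+00,
       -2.12923958e-05,  1.43149032e+00]), 'joint_velocities': array([ 0.00073023,  0.00118302, -0.00102589,  0.00011406, -0.00031287,
       -0.00102238]), 'effort': array([-5.77607643e-04, -5.37147224e+01,  3.31368649e+01,  1.60056911e-02,
       -6.12264466e-05,  6.73260402e-06]), 'ee_pos': array([0.22660536, 0.4730821 , 0.23073716]), 'ee_rot': array([ 2.21552462e-01,  9.75148231e-01, -6.20455339e-04, -2.24077332e-04]), 'wrist_force': array([ 0.17326564, -0.57180059,  0.20885451]), 'torque': array([ 0.01080153,  0.02006863, -0.0377194 ]), 'gripper_force': 0.0, 'opening': 0.08581659275804196} 0.0187
scene [[447.67437271   0.         285.90466813]
 [  0.         447.67437271 211.03229996]
 [  0.           0.           1.        ]] -0.10706684845251688 [[-0.83928826 -0.54366885  0.00440382  0.54361043]
 [-0.25239357  0.38243254 -0.88884354  0.22460536]
 [ 0.48155238 -0.74710744 -0.45818967  0.99412519]
 [ 0.          0.          0.          1.        ]]
top [[418.45971929   0.         280.27589844]
 [  0.         418.45971929 210.30104045]
 [  0.           0.           1.        ]] 0.04142283305368952 [[ 0.06716    -0.99774152  0.00118229 -0.01861386]
 [-0.9774534  -0.06603203 -0.20056077  0.66008186]
 [ 0.20018588  0.01231403 -0.97968055  0.95976694]
 [ 0.          0.          0.          1.        ]]
```

View pics/scene0.png

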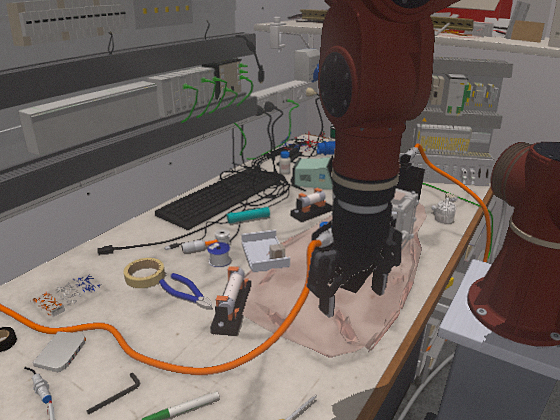

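View pics/top0.png

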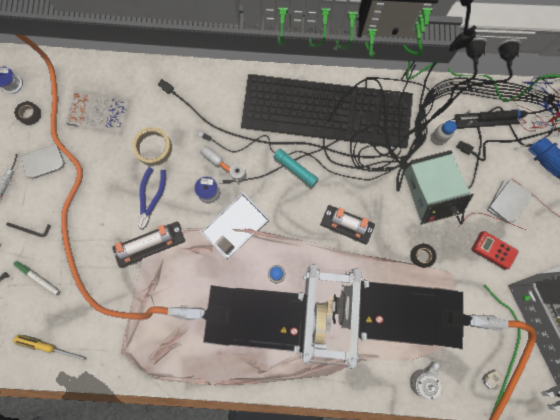

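The top view shows the long holder near (150,243), the short holder near (348,223), and the tray at (235,225) with the relay at (225,242). There is a turquoise look-alike at (296,168), and another lone fuse-like thing at (220,160). I'll check these in one enlarged crop.

Run:
```python
import cv2,numpy as np
t=cv2.imread("pics/top0.png")[130:300,100:390]; s=cv2.imread("pics/scene0.png")[170:345,190:440]
t=cv2.resize(t,(580,340),interpolation=cv2.INTER_CUBIC)
t=cv2.resize(cv2.imread("pics/top0.png")[190:290,100:390],None,fx=2.75,fy=2.75,interpolation=cv2.INTER_CUBIC)
s1=cv2.resize(cv2.imread("pics/scene0.png")[180:340,190:350],None,fx=2,fy=2,interpolation=cv2.INTER_CUBIC)
o=np.zeros((600,800,3),np.uint8); o[:275,:797]=t[:275,:797]; o[278:598,:320]=s1
s2=cv2.resize(cv2.imread("pics/top0.png")[130:210,130:330],None,fx=2,fy=2); o[278:438,330:730]=s2
cv2.imwrite("pics/c1.png",o)
```

```text
(no output)
```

View pics/c1.png

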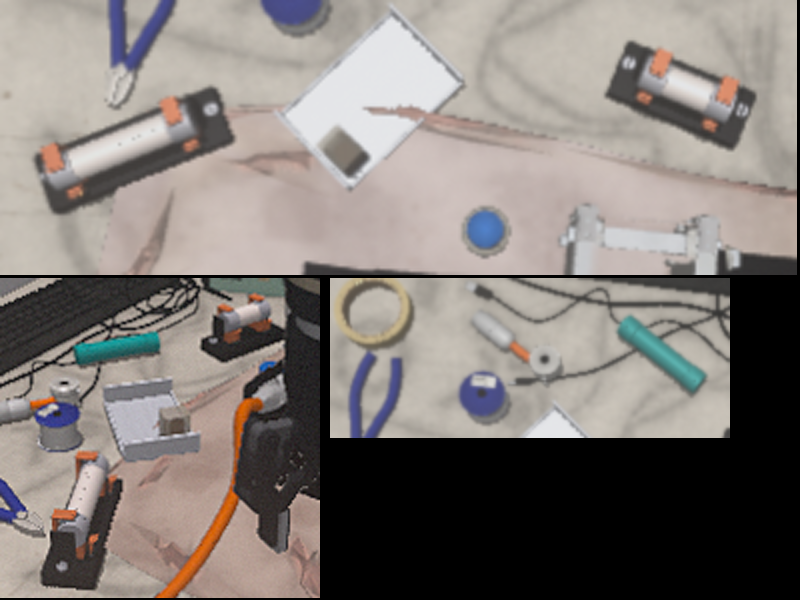

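Naming the candidates. Long fuse: the white one in the holder at top (150,243). The turquoise one at (296,168) is loose and excluded. Short fuse: the white one in the holder at (348,223). The grey and orange thing at (215,160) is a plug with a coupling, not a fuse. In both holders the large hooks are on the far side, so each fuse rolls out toward the robot. The relay sits in the tray's bottom corner.

```bash
cat > h.py <<'E'
import numpy as np, cv2
from scipy.spatial.transform import Rotation as R
def load(n): return dict(np.load(n))
def ray(f,uv):
    M=f["camera_from_world"]; m=f["mtx"]
    d=np.array([(uv[0]-m[0,2])/m[0,0],(uv[1]-m[1,2])/m[1,1]]); s=d.copy()
    for _ in range(20): s=d/(1+float(f["k1"])*(s@s))
    Rt=M[:3,:3].T; return -Rt@M[:3,3], Rt@np.array([s[0],s[1],1])
def plane(f,uv,z):
    o,d=ray(f,uv); return o+d*(z-o[2])/d[2]
def tri(f,a,g,b):
    o,d=ray(f,a); p,e=ray(g,b)
    t=np.linalg.lstsq(np.c_[d,-e],p-o,rcond=None)[0]
    x,y=o+d*t[0],p+e*t[1]; return (x+y)/2,np.linalg.norm(x-y)
def proj(f,P):
    M=f["camera_from_world"]; c=M[:3,:3]@P+M[:3,3]; s=c[:2]/c[2]
    s=s*(1+float(f["k1"])*(s@s)); m=f["mtx"]; return np.array([m[0,0]*s[0]+m[0,2],m[1,1]*s[1]+m[1,2]])
def grab(n,save):
    from cell import eyes
    f=eyes.grab_frame(n); np.savez(f"pics/{save}.npz",**f)
    cv2.imwrite(f"pics/{save}.png",cv2.cvtColor(f["image"],cv2.COLOR_RGB2BGR)); return f
def orange(f):
    h=cv2.cvtColor(f["image"],cv2.COLOR_RGB2HSV)
    m=cv2.inRange(h,(5,90,90),(18,200,255))
    n,l,s,c=cv2.connectedComponentsWithStats(m)
    return [(c[i].round(1),s[i,4]) for i in range(1,n) if s[i,4]>12]
E
python3 - <<'E'
from h import *
t=load("pics/top0.npz"); s=load("pics/scene0.npz")
C=lambda x,y:(100+x/2.75,190+y/2.75)
for n,p,z in [("long fuse ends",(58,178),.052),("",(192,127),.052),("long base BL",(60,212),.02),("base BR",(234,127),.02),("base TL",(36,160),.02),("TR",(213,88),.02),
 ("sf",(645,72),.052),("",(733,107),.052),("sb",(607,92),.02),("",(738,147),.02),("",(628,42),.02),("",(755,97),.02),
 ("tray",(277,113),.028),("",(350,188),.028),("",(463,84),.028),("",(393,10),.028),("relay",(345,145),.061),("bottle",(486,230),.084)]:
    print(n,plane(t,C(*p),z).round(4))
print(orange(t)); 
w=grab("wrist","w0"); M=np.linalg.inv(w["camera_from_world"]); print(M.round(3),w["mtx"],w["k1"])
# frame module: top (333,315)
E
```

```text
long fuse ends [0.5274 0.4031 0.052 ]
 [0.58   0.2917 0.052 ]
long base BL [0.4994 0.4091 0.02  ]
base BR [0.5865 0.2621 0.02  ]
base TL [0.5446 0.4374 0.02  ]
TR [0.6214 0.2856 0.02  ]
sf [ 0.6571 -0.1093  0.052 ]
 [ 0.6305 -0.1891  0.052 ]
sb [ 0.6422 -0.0788  0.02  ]
 [ 0.5992 -0.201   0.02  ]
 [ 0.6909 -0.0961  0.02  ]
 [ 0.6468 -0.2155  0.02  ]
tray [0.601  0.2226 0.028 ]
 [0.5372 0.1496 0.028 ]
 [0.6393 0.0547 0.028 ]
 [0.7049 0.125  0.028 ]
relay [0.5719 0.1532 0.061 ]
bottle [0.505  0.0238 0.084 ]
[(array([ 78.3, 203.8]), np.int32(2038)), (array([224.5, 166.2]), np.int32(51)), (array([339.9, 212.2]), np.int32(50)), (array([364.1, 222.1]), np.int32(51)), (array([333.9, 224.9]), np.int32(20)), (array([161.8, 229.4]), np.int32(54)), (array([357.5, 234.8]), np.int32(19)), (array([169. , 242.3]), np.int32(18)), (array([118.6, 246.8]), np.int32(59)), (array([127. , 259.2]), np.int32(20)), (array([516. , 366.5]), np.int32(866)), (array([ 31. , 393.6]), np.int32(450)), (array([262.6, 408.4]), np.int32(2072))]
[[ 0.432  0.856  0.283  0.154]
 [ 0.902 -0.41  -0.136  0.509]
 [-0.     0.314 -0.949  0.373]
 [ 0.     0.     0.     1.   ]] [[326.63874194   0.         275.93292236]
 [  0.         326.63874194 208.65362509]
 [  0.           0.           1.        ]] -0.04781169883153808
```

arm_command --targets '[0.136,-0.053,-0.013,0,0,-0.61,0.136,-0.053,-0.013,0,0,-0.61,0.136,-0.053,-0.013,0,0,-0.61,0.136,-0.053,-0.013,0,0,-0.61,0.136,-0.053,-0.013,0,0,-0.61,0.136,-0.053,-0.013,0,0,-0.61,0.136,-0.053,-0.013,0,0,-0.61,0.136,-0.053,-0.013,0,0,-0.61,0,0,0,0,0,0,0,0,0,0,0,0]' --jaw 1 --newtons 20

```text
clock: 1.15
ee_pos: [0.5536, 0.3454, 0.1991]
ee_rot: [0.535, 0.845, -0.001, -0.001]
wrist_force: [-0.3, 0.3, 1.0]
opening: 0.0852
gripper_force: 0.0
```

Run:
```python
from h import *
from cell import robot
f=grab("wrist","w1"); s=robot.get_state(); print(s["clock"],s["ee_pos"],R.from_quat(s["ee_rot"]).as_matrix().round(3)); print(orange(f))
```

```text
1.2 [0.55279511 0.34607415 0.19955573] [[-0.428  0.904 -0.001]
 [ 0.904  0.428 -0.   ]
 [ 0.    -0.001 -1.   ]]
[(array([260.3, 127. ]), np.int32(144)), (array([295.6, 129.6]), np.int32(532)), (array([525.2, 228.2]), np.int32(16)), (array([537.4, 237.9]), np.int32(37)), (array([264.6, 238.9]), np.int32(94)), (array([296. , 250.8]), np.int32(378)), (array([537. , 264.7]), np.int32(40)), (array([486.6, 284. ]), np.int32(57)), (array([515.3, 285.5]), np.int32(26))]
```

View pics/w1.png

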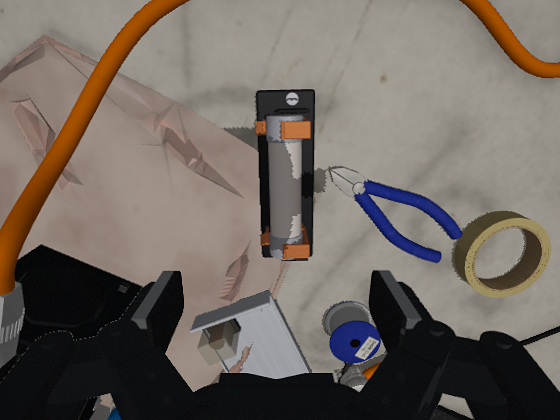

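The wrist view shows the long holder upright in the image: base corners (256,91), (314,90), (264,258) and (309,258). The hooks are on the right at (296,130) and (296,251), the low jaws on the left at (260,127) and (265,239), and the fuse body spans columns 268–302. The tray and relay are at (250,335) and (217,340).

Run:
```python
from h import *
f=load("pics/w1.npz"); t=load("pics/top0.npz"); g=cv2.cvtColor(f["image"],cv2.COLOR_RGB2GRAY).astype(float)
g=cv2.GaussianBlur(g,(3,3),0)
for r in (150,165,185,205,220): print(r,g[r,248:325:1].astype(int).tolist())
print([int(x) for x in g[84:265,290]]);
```

```text
150 [134, 134, 135, 136, 137, 137, 135, 128, 113, 81, 37, 13, 11, 13, 13, 13, 12, 12, 12, 25, 59, 86, 94, 96, 99, 101, 103, 104, 105, 107, 108, 109, 110, 110, 110, 111, 111, 111, 117, 137, 164, 179, 179, 176, 173, 171, 168, 164, 160, 155, 148, 142, 129, 92, 51, 37, 39, 39, 39, 39, 39, 39, 39, 37, 26, 43, 105, 149, 157, 157, 156, 156, 155, 156, 156, 156, 156]
165 [135, 135, 136, 136, 136, 136, 137, 137, 138, 130, 87, 29, 8, 12, 12, 13, 13, 12, 12, 16, 38, 70, 89, 95, 98, 100, 102, 104, 105, 107, 108, 109, 109, 110, 110, 111, 111, 111, 111, 111, 110, 110, 108, 111, 127, 153, 166, 165, 161, 155, 148, 141, 126, 89, 48, 35, 37, 37, 37, 37, 37, 38, 37, 33, 27, 53, 115, 153, 156, 156, 156, 156, 156, 155, 154, 154, 154]
185 [134, 134, 134, 134, 135, 136, 136, 136, 136, 137, 130, 86, 28, 7, 11, 12, 11, 12, 12, 11, 24, 59, 86, 94, 97, 99, 102, 103, 105, 106, 107, 108, 109, 110, 110, 110, 110, 111, 111, 110, 110, 110, 109, 109, 108, 107, 106, 104, 102, 100, 98, 92, 76, 45, 19, 11, 12, 12, 12, 12, 12, 12, 12, 10, 15, 36, 63, 78, 81, 82, 83, 84, 86, 88, 89, 92, 100]
205 [144, 144, 145, 145, 146, 
[... 879 characters left out ...]
34, 132, 131, 130, 130, 131, 131, 132, 131, 130, 130, 130, 131, 124, 117, 127, 139, 141, 147, 164, 176, 179, 179, 179, 179, 179, 179, 180, 176, 158, 133, 127, 140, 151, 146, 131, 121, 117, 112, 109, 108, 108, 108, 108, 108, 108, 108, 109, 108, 108, 108, 109, 109, 109, 110, 110, 109, 109, 109, 109, 109, 109, 109, 109, 109, 109, 109, 109, 109, 109, 109, 110, 109, 110, 110, 109, 110, 110, 110, 110, 110, 110, 109, 109, 109, 110, 110, 110, 110, 110, 110, 109, 109, 109, 109, 108, 108, 110, 116, 118, 112, 108, 110, 115, 126, 142, 143, 125, 117, 125, 141, 156, 169, 161, 138, 139, 147, 145, 143, 125, 99, 100, 116, 119, 117, 115, 115, 116, 116, 116, 116, 115, 115, 118, 117, 91, 71, 106, 140, 142, 140]
```

Run:
```python
from h import *
f=load("pics/w1.npz"); t=load("pics/top0.npz")
E=[(150,267.9,301.1),(165,268.6,301),(185,268.9,300.8),(205,269.6,300.7),(220,269.8,300.9)]
ax=np.array([plane(f,((a+b)/2,r),.052) for r,a,b in E])
for r,a,b in E:
    o,d1=ray(f,(a,r)); _,d2=ray(f,(b,r)); d1/=np.linalg.norm(d1); d2/=np.linalg.norm(d2)
    h=np.arccos(d1@d2)/2; d=d1+d2; d/=np.linalg.norm(d)
    # perpendicular distance uses ray at angle to axis; approx
    axv=np.array([-.428,.904,0]); k=np.linalg.norm(np.cross(d,axv)); hp=np.arctan(np.tan(h)/1)/1
    D=.0145/np.sin(h)*1; print("height",(o+d*D)[2])
v=ax[0]-ax[-1]; print(ax, "yaw",np.degrees(np.arctan2(v[1],v[0])))
B=np.array([plane(f,p,.02) for p in [(257,89.5),(314,89.5),(264.3,259.5),(309.5,259.5)]]); print(B.round(4),B.mean(0),np.linalg.norm(B[0]-B[2]),np.linalg.norm(B[0]-B[1]))
u=(B[0]+B[1]-B[2]-B[3])/2; print("yaw",np.degrees(np.arctan2(u[1],u[0])))
# triangulate hook centroids + screw
for a,b in [((295.6,129.6),(118.6,246.8)),((296,250.8),(161.8,229.4)),((260.3,127),(127,259.2)),((292,98.5),(108+0,253)),]:
    print("tri",tri(f,a,t,b))
```

```text
height 0.05403782281997721
height 0.05097545039211382
height 0.051964831834023784
height 0.05031537255358309
height 0.054713848291471856
[[0.54381495 0.38556228 0.052     ]
 [0.54985667 0.37364871 0.052     ]
 [0.55788899 0.35711198 0.052     ]
 [0.56644667 0.34003168 0.052     ]
 [0.5730733  0.32675756 0.052     ]] yaw 116.45269020589821
[[0.499  0.4215 0.02  ]
 [0.5469 0.4442 0.02  ]
 [0.5782 0.2653 0.02  ]
 [0.6229 0.2864 0.02  ]] [0.5617532  0.35433342 0.02      ] 0.1751391457221585 0.05298089130248852
yaw 116.30379693253371
tri (array([0.54419546, 0.40622017, 0.06640168]), np.float64(0.0011965495856559548))
tri (array([0.59282259, 0.30867982, 0.06735046]), np.float64(0.0010216017844628085))
tri (array([0.51732835, 0.39302445, 0.03726588]), np.float64(0.0023781940336743694))
tri (array([0.52904247, 0.42686159, 0.0713569 ]), np.float64(0.001875250927394611))
```

arm_command --targets '[0.012,0.012,-0.0875,0,0,0.07,0.012,0.0125,-0.0875,0,0,0.07,0,0,-0.0875,0,0,0,0,0,-0.0875,0,0,0,0,0,-0.0875,0,0,0,0,0,-0.0875,0,0,0,0,0,0,0,0,0,0,0,0,0,0,0]' --jaw 0.6 --newtons 20

```text
clock: 2.0
ee_pos: [0.5595, 0.3543, 0.0433]
ee_rot: [0.526, 0.851, -0.0, -0.0]
wrist_force: [-0.1, 0.1, 0.7]
opening: 0.0513
gripper_force: 0.0
```

Run:
```python
from h import *
from cell import robot
f=grab("wrist","w2"); s=robot.get_state(); print(s["clock"],s["ee_pos"],s["opening"],R.from_quat(s["ee_rot"]).as_matrix().round(3))
```

```text
2.05 [0.56053399 0.35451295 0.04422505] 0.051343996480019964 [[-0.447  0.895  0.001]
 [ 0.895  0.447  0.001]
 [ 0.     0.002 -1.   ]]
```

View pics/w2.png

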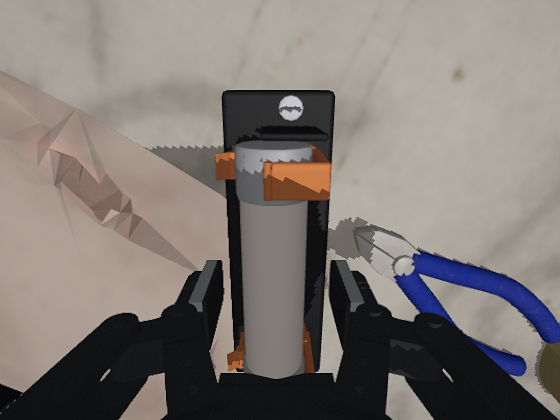

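The fuse body spans columns 243–306 between the pads at columns 221 and 332, so it is centred to about 1 mm and the fingers clear the base. Closing gently.

arm_command --targets '[-0.003,-0.0015,-0.003,0,0,0,0,0,0,0,0,0,0,0,0,0,0,0,0,0,0,0,0,0,0,0,0,0,0,0,0,0,0,0,0,0]' --jaw 0 --newtons 20

```text
clock: 2.65
ee_pos: [0.5596, 0.3535, 0.0433]
ee_rot: [0.526, 0.85, 0.001, 0.0]
wrist_force: [-2.3, -1.5, 6.4]
opening: 0.0283
gripper_force: 19.8
```

arm_command --targets '[0,0,0,0,0,0,-0.0078,-0.0038,0,0,0,0,-0.0078,-0.0038,0,0,0,0,-0.0078,-0.0038,0,0,0,0,-0.0078,-0.0038,0,0,0,0,-0.0078,-0.0038,0,0,0,0,0,0,0,0,0,0]' --jaw 0 --newtons 50

```text
clock: 3.35
ee_pos: [0.5504, 0.3486, 0.0436]
ee_rot: [0.526, 0.85, 0.003, 0.002]
wrist_force: [6.1, 2.6, 3.9]
opening: 0.0273
gripper_force: 49.2
```

arm_command --targets '[-0.003,-0.0015,0,0,0,0,-0.006,-0.003,0.0083,0,0,0,-0.006,-0.003,0.0083,0,0,0,-0.005,-0.0025,0.0078,0,0,0,-0.005,-0.0025,0.0078,0,0,0,-0.005,-0.0025,0.0078,0,0,0,-0.0045,-0.0022,0.0083,0,0,0,-0.0045,-0.0022,0.0083,0,0,0,-0.0045,-0.0022,0.0083,0,0,0,-0.0045,-0.0022,0.0083,0,0,0,-0.0045,-0.0022,0.01,0,0,0,-0.0045,-0.0022,0.01,0,0,0,-0.0045,-0.0022,0.01,0,0,0,-0.0045,-0.0022,0.01,0,0,0]'

```text
clock: 4.75
ee_pos: [0.5279, 0.3376, 0.076]
ee_rot: [0.526, 0.85, 0.0, 0.0]
wrist_force: [0.4, 0.5, -0.8]
opening: 0.027
gripper_force: 49.3
```

arm_command --targets '[0,0,0.1,0,0,0,0,0,0.1,0,0,0,0.06,-0.107,0.024,0,0,0.286,0.06,-0.107,0.024,0,0,0.286,0.06,-0.107,0.024,0,0,0.286,0.06,-0.107,0.024,0,0,0.286,0.06,-0.107,0.024,0,0,0.286,0.06,-0.107,0.024,0,0,0.286,0.06,-0.107,0.024,0,0,0.286,0.06,-0.107,0.024,0,0,0.286,0.06,-0.107,0.024,0,0,0.286,0,0,0,0,0,0,0,0,0,0,0,0]'

```text
clock: 6.05
ee_pos: [0.6901, 0.048, 0.2003]
ee_rot: [0.367, 0.93, 0.0, -0.0]
wrist_force: [0.3, -0.3, -1.9]
opening: 0.0275
gripper_force: 49.6
```

Run:
```python
from h import *
from cell import robot
f=grab("wrist","w3"); s=robot.get_state(); print(s["clock"],s["ee_pos"],s["opening"],s["wrist_force"],R.from_quat(s["ee_rot"]).as_matrix().round(3))
```

```text
6.1 [0.68960731 0.04898132 0.20018077] 0.027258642331012977 [-0.06904246  0.76529262 -2.2942825 ] [[-0.732  0.682 -0.001]
 [ 0.682  0.732  0.   ]
 [ 0.001 -0.    -1.   ]]
```

View pics/w3.png

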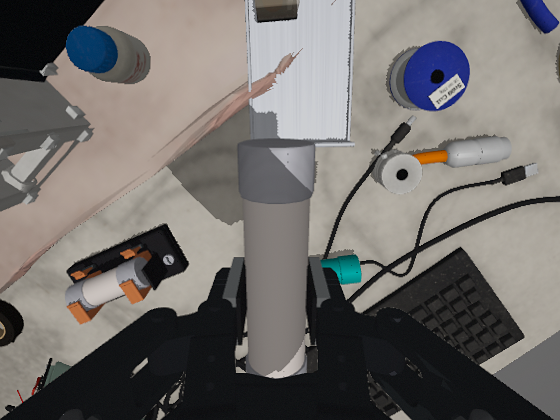

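The fuse is held straight: its cap spans columns 238–315 and its near end is at row 143. The tray is cut off at the top (columns 250–350), so I'll move sideways and up to see all of it.

arm_command --targets '[-0.088,-0.008,0.042,0,0,0,-0.088,-0.008,0.042,0,0,0,-0.088,-0.008,0.042,0,0,0,-0.088,-0.008,0.042,0,0,0,0,0,0,0,0,0,0,0,0,0,0,0]'

```text
clock: 6.7
ee_pos: [0.5841, 0.0402, 0.2514]
ee_rot: [0.365, 0.931, 0.0, 0.001]
wrist_force: [1.7, -0.3, -2.2]
opening: 0.0274
gripper_force: 49.9
```

Run:
```python
from h import *
from cell import robot
f=grab("wrist","w4"); s=robot.get_state(); print(s["clock"],s["ee_pos"],s["opening"],s["wrist_force"],R.from_quat(s["ee_rot"]).as_matrix().round(3))
```

```text
6.75 [0.58445993 0.04004252 0.25084006] 0.027229012510778958 [ 0.53381918 -0.23042942 -1.93812928] [[-0.733  0.68   0.   ]
 [ 0.68   0.733  0.   ]
 [-0.     0.    -1.   ]]
```

View pics/w4.png

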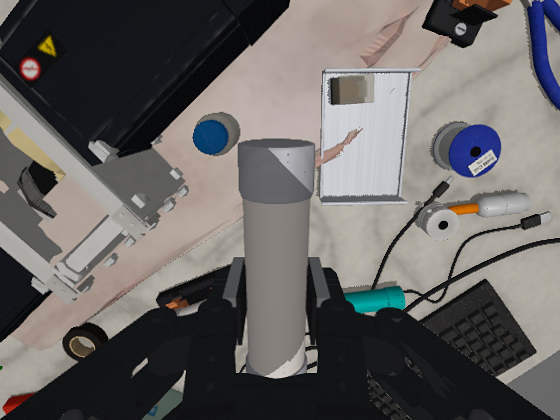

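The tray's corners are at about (322,70), (410,69), (405,204) and (319,203), and the relay is at (350,90). The long sides are the columns at 320 and 408.

Run:
```python
from h import *
f=load("pics/w4.npz"); g=cv2.cvtColor(f["image"],cv2.COLOR_RGB2GRAY).astype(int)
for r in (110,120,180,190): print(r,"L",g[r,312:334].tolist(),"R",g[r,396:418].tolist())
for c in (335,385,395): print(c,"T",g[60:84,c].tolist(),"B",g[190:212,c].tolist())
print("relay row", g[90,320:385].tolist()); print("relay col",g[62:115,350].tolist())
f3=load("pics/w3.npz"); g3=cv2.cvtColor(f3["image"],cv2.COLOR_RGB2GRAY).astype(int); print("cap",g3[132:156,276].tolist(),g3[150:206:6,230:325:2].tolist()[0])
```

```text
110 L [179, 179, 178, 178, 178, 177, 178, 178, 181, 99, 186, 193, 194, 207, 210, 210, 209, 209, 209, 208, 210, 206] R [198, 199, 199, 200, 201, 200, 202, 203, 201, 75, 106, 191, 188, 166, 172, 172, 172, 172, 172, 172, 172, 170]
120 L [181, 180, 180, 180, 179, 179, 179, 179, 181, 120, 192, 187, 205, 209, 210, 208, 210, 210, 206, 207, 208, 206] R [199, 199, 200, 200, 198, 200, 200, 207, 83, 75, 203, 191, 162, 168, 167, 167, 166, 165, 163, 160, 158, 159]
180 L [114, 90, 153, 177, 148, 110, 106, 86, 143, 190, 180, 193, 206, 207, 207, 207, 206, 205, 204, 204, 204, 205] R [196, 194, 151, 74, 170, 195, 164, 150, 152, 152, 152, 154, 157, 158, 158, 159, 158, 158, 158, 157, 158, 158]
190 L [106, 94, 154, 177, 174, 140, 102, 87, 166, 193, 180, 195, 206, 208, 209, 207, 206, 205, 204, 203, 203, 204] R [197, 163, 70, 165, 197, 168, 156, 155, 153, 152, 151, 150, 149, 150, 152, 151, 150, 150, 150, 150, 149, 151]
335 T [166, 167, 166, 165, 166, 165, 164, 159, 160, 195, 202, 159, 110, 164, 210, 212, 215, 171, 62, 52, 54, 54, 53, 54] B [205, 206, 205, 206, 208, 173, 117, 91, 90, 91, 91, 75, 152, 204, 1
[... 742 characters left out ...]
157, 166, 164, 163, 163, 163, 165, 197, 205, 203, 206, 205, 203, 206, 207, 205, 203, 203]
relay col [162, 163, 162, 163, 163, 163, 170, 193, 198, 150, 88, 163, 204, 151, 123, 113, 110, 110, 110, 110, 110, 111, 111, 111, 110, 110, 110, 110, 111, 110, 109, 109, 110, 110, 109, 110, 110, 109, 108, 108, 116, 99, 193, 209, 206, 206, 205, 205, 205, 205, 206, 205, 206]
cap [114, 115, 115, 117, 119, 122, 92, 73, 76, 77, 76, 77, 79, 79, 77, 93, 154, 163, 168, 173, 174, 175, 175, 177] [89, 90, 94, 90, 72, 82, 85, 88, 88, 88, 90, 91, 93, 93, 96, 97, 97, 98, 101, 100, 109, 165, 165, 168, 171, 173, 175, 178, 179, 179, 175, 171, 166, 162, 157, 152, 149, 144, 142, 138, 133, 126, 95, 157, 162, 162, 160, 158]
```

Run:
```python
from h import *
f=load("pics/w4.npz")
P=lambda u,v,z: plane(f,(u,v),z)[:2]
L1,L2=P(321.6,110,.018),P(319.8,190,.018); R1,R2=P(409.0,110,.018),P(401.6,190,.018)
T1,T2=P(335,68.2,.038),P(390,67.8,.038); B1,B2=P(335,204.9,.038),P(390,203.8,.038)
yd=(L2-L1)/np.linalg.norm(L2-L1)+(R2-R1)/np.linalg.norm(R2-R1); print(np.degrees([np.arctan2(*(b-a)[::-1]) for a,b in((L1,L2),(R1,R2),(T2,T1),(B2,B1))]))
yd/=np.linalg.norm(yd); xd=np.array([yd[1],-yd[0]])
xl,xr=[np.mean([a@xd,b@xd]) for a,b in((R1,R2),(L1,L2))]; yb,yt=[np.mean([a@yd,b@yd]) for a,b in((T1,T2),(B1,B2))]
c=xd*(xl+xr)/2+yd*(yb+yt)/2; print("width",xr-xl,"len",yt-yb,"c",c,"yaw y",np.degrees(np.arctan2(yd[1],yd[0])))
r=[P(u,v,.061) for u,v in((338.5,75.5),(367,75.5),(338.5,103),(367,103))]; print("relay",[((p-c)@xd).round(4) for p in r],[((p-c)@yd).round(4) for p in r])
# heights: triangulate tray end-wall corners w4 vs top0 rough crop corners
t=load("pics/top0.npz")
for a,b in [((321,203.5),(100+393/2.75,190+10/2.75)),((403,203),(100+463/2.75,190+84/2.75))][::-1]: print("tri",tri(f,a,t,b))
for a in [((319.5,204)),((401,203.5)),((323,68)),((409.5,68))]: print(plane(f,a,.038), proj(t,plane(f,a,.038)))
# fuse end in w3
w=load("pics/w3.npz"); tcp=np.array([.69,.049,.2]); tx=np.array([-.732,.682,0])
for z in(.205,.21,.215): print("end",(plane(w,(276,138),z)-tcp)@tx,(plane(w,(276,147.5),z)-tcp)@tx)
```

```text
[ -41.8107938   -41.45465314 -131.8468128  -131.67453961]
width 0.0979931266630073 len 0.1453734881291085 c [0.6228721  0.14280374] yaw y -41.63272346908056
relay [np.float64(0.0391), np.float64(0.0118), np.float64(0.0383), np.float64(0.0104)] [np.float64(-0.0642), np.float64(-0.0639), np.float64(-0.039), np.float64(-0.0386)]
tri (array([0.59146538, 0.07598026, 0.27199456]), np.float64(0.06266172090634754))
tri (array([0.62464572, 0.09001683, 0.20730561]), np.float64(0.07825239431798041))
[0.64164252 0.05675244 0.038     ] [267.50258792 218.87113062]
[0.7051145 0.1260174 0.038    ] [242.17665904 192.58599383]
[0.53439005 0.15338195 0.038     ] [225.14357693 259.04578882]
[0.59384112 0.21893223 0.038     ] [201.14584517 233.40367987]
end 0.06577980242707894 0.06186548832997493
end 0.06630836229746134 0.06253667330670025
end 0.06683692216784376 0.06320785828342548
```

arm_command --targets '[0.0477,0.103,-0.0667,0,0,0.039,0.0477,0.103,-0.0667,0,0,0.039,0.0477,0.103,-0.0667,0,0,0.039,0.0477,0.103,-0.0667,0,0,0.039,0,0,-0.0833,0,0,0,0,0,-0.0833,0,0,0,0,0,-0.0833,0,0,0,0,0,-0.0833,0,0,0,0,0,0,0,0,0,0,0,0,0,0,0]'

```text
clock: 7.75
ee_pos: [0.6415, 0.1631, 0.0703]
ee_rot: [0.356, 0.935, -0.0, -0.001]
wrist_force: [0.3, 0.5, -1.5]
opening: 0.0272
gripper_force: 49.9
```

Run:
```python
from h import *
from cell import robot
grab("scene","s1");f=grab("wrist","w5"); P=[]
for _ in range(3): s=robot.get_state(); P.append(s["ee_pos"])
M=R.from_quat(s["ee_rot"]).as_matrix(); print(s["clock"],P[-1],s["wrist_force"],np.degrees(np.arctan2(M[1,0],M[0,0])))
yd=np.array([.7475,-.6644]);xd=np.array([yd[1],-yd[0]]);d=s["ee_pos"][:2]-[.6229,.1428]; print(d@xd,d@yd)
a=cv2.imread("pics/s1.png")[190:300,200:340]; b=cv2.imread("pics/w5.png")
o=np.zeros((420,800,3),np.uint8); o[:,:400]=b[:,80:480]; o[:314,400:]=cv2.resize(a,(400,314)); cv2.imwrite("pics/c2.png",o)
```

```text
7.85 [0.64272052 0.16312297 0.07203265] [ 0.29991504  0.11909992 -0.99279693] 138.3297336280782
-0.02836017554493215 0.0013132620098545878
```

View pics/c2.png

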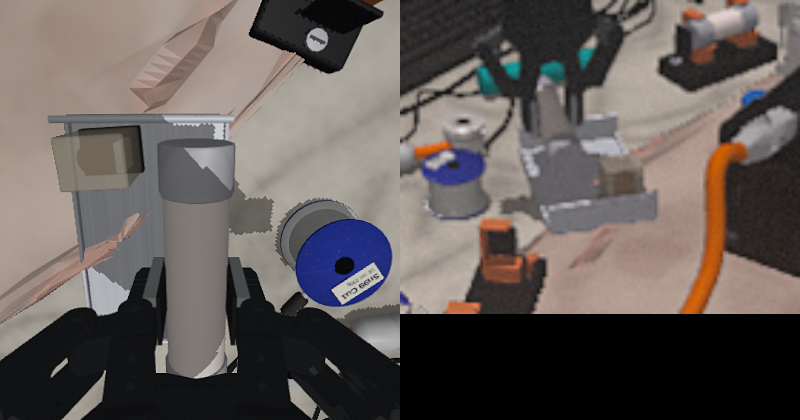

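The fuse is centred above its lane with the relay clear on the left and the solder reel about 30 mm beyond the rim. Lowering.

arm_command --targets '[0,0,-0.0275,0,0,0,0,0,-0.0275,0,0,0,0,0,-0.0275,0,0,0,0,0,-0.0275,0,0,0,0,0,-0.0275,0,0,0,0,0,-0.022,0,0,0,0,0,0,0,0,0,0,0,0,0,0,0]'

```text
clock: 8.65
ee_pos: [0.6416, 0.1628, 0.0229]
ee_rot: [0.356, 0.935, -0.0, -0.0]
wrist_force: [0.4, -0.7, -1.2]
opening: 0.0272
gripper_force: 50.0
```

arm_command --targets '[0,0,-0.004,0,0,0,0,0,-0.003,0,0,0,0,0,0,0,0,0]'

```text
clock: 8.95
ee_pos: [0.6418, 0.1628, 0.0211]
ee_rot: [0.356, 0.935, 0.0, 0.0]
wrist_force: [0.4, -0.6, -2.3]
opening: 0.0269
gripper_force: 50.0
```

arm_command --targets '[0,0,-0.003,0,0,0,0,0,0,0,0,0]'

```text
clock: 9.15
ee_pos: [0.6419, 0.1628, 0.0206]
ee_rot: [0.356, 0.935, 0.0, 0.0]
wrist_force: [-2.2, -1.1, 3.4]
opening: 0.0276
gripper_force: 50.6
```

arm_command --targets '[0,0,0,0,0,0,0,0,0,0,0,0,0,0,0,0,0,0,0,0,0,0,0,0,0,0,0.02,0,0,0,0,0,0.04,0,0,0,0,0,0.08,0,0,0,0,0,0.1,0,0,0,0,0,0.1,0,0,0,0,0,0.1,0,0,0,0,0,0.1,0,0,0,0,0,0,0,0,0]' --jaw 0.5 --newtons 20

```text
clock: 10.35
ee_pos: [0.6442, 0.1632, 0.188]
ee_rot: [0.356, 0.935, 0.002, 0.004]
wrist_force: [1.3, -1.2, 0.1]
opening: 0.0428
gripper_force: 0.0
```

Run:
```python
from h import *
from cell import robot
s=robot.get_state(); print(s["clock"],s["ee_pos"],s["opening"],s["wrist_force"])
t=grab("top","t1"); w=grab("wrist","w6")
g=cv2.cvtColor(w["image"],cv2.COLOR_RGB2GRAY).astype(int)
for r in (170,230): print(r,g[r,200:350:3].tolist())
```

```text
10.35 [0.64422939 0.16319276 0.18799344] 0.04282696665152763 [ 1.28586845 -1.23572048  0.14583092]
170 [102, 102, 100, 100, 101, 100, 104, 103, 104, 99, 103, 103, 104, 102, 103, 101, 105, 102, 103, 103, 96, 106, 110, 113, 115, 115, 113, 112, 106, 100, 99, 101, 93, 91, 87, 85, 85, 87, 89, 88, 150, 152, 155, 154, 153, 153, 157, 161, 93, 73]
230 [177, 177, 175, 175, 171, 174, 175, 173, 178, 140, 140, 145, 102, 153, 145, 176, 176, 178, 175, 178, 108, 151, 168, 178, 184, 187, 184, 177, 166, 143, 143, 161, 137, 134, 136, 138, 141, 142, 141, 141, 142, 143, 142, 141, 141, 146, 147, 143, 140, 137]
```

arm_command --targets '[0.001,-0.1037,0.004,0,0,-0.849,0.001,-0.1037,0.004,0,0,-0.849,0.001,-0.1037,0.004,0,0,-0.849,0.001,-0.1037,0.004,0,0,-0.849,0.001,-0.1037,0.004,0,0,-0.849,0.001,-0.1037,0.004,0,0,-0.849,0.001,-0.1037,0.004,0,0,-0.849,0.001,-0.1037,0.004,0,0,-0.849,0.001,-0.1037,0.004,0,0,-0.849,0.001,-0.1037,0.004,0,0,-0.849,0,0,0,0,0,0,0,0,0,0,0,0,0,0,0,0,0,0]' --jaw 1

```text
clock: 11.75
ee_pos: [0.6443, -0.1473, 0.1934]
ee_rot: [0.817, 0.577, -0.0, -0.001]
wrist_force: [-0.2, -0.2, -0.5]
opening: 0.0852
gripper_force: 0.0
```

Run:
```python
from h import *
from cell import robot
f=grab("wrist","w7"); s=robot.get_state(); M=R.from_quat(s["ee_rot"]).as_matrix(); print(s["clock"],s["ee_pos"],np.degrees(np.arctan2(M[1,0],M[0,0]))); print(orange(f))
t=load("pics/t1.npz"); o=np.zeros((420,800,3),np.uint8); o[:,:470]=cv2.imread("pics/w7.png")[:,45:515]; o[:330,470:]=cv2.resize(cv2.imread("pics/t1.png")[185:285,190:290],(330,330)); cv2.imwrite("pics/c3.png",o)
```

```text
11.8 [ 0.6444176  -0.14708376  0.19357164] 70.5236433431854
[(array([286.9, 161.3]), np.int32(544)), (array([252.5, 156.2]), np.int32(140)), (array([294.2, 212.6]), np.int32(13)), (array([253.9, 221.8]), np.int32(109)), (array([285.3, 232.9]), np.int32(418)), (array([277.2, 352.4]), np.int32(129))]
```

View pics/c3.png

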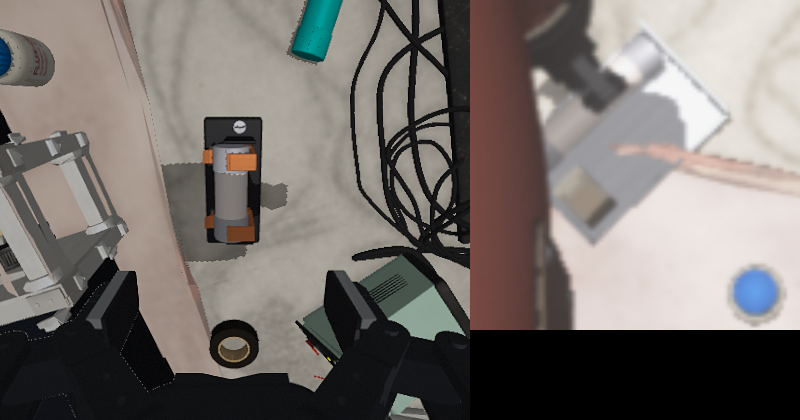

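The short holder is upright in the view, with the base at columns 249–307 and rows 117–243. The hooks are on the right at (287,161) and (285,233), and the low jaws on the left at (252,156) and (254,222). The top-view inset shows the long fuse in its lane and the relay standing. Next I'll measure edges and check clearance to the green box and the white frame.

Run:
```python
from h import *
f=load("pics/w7.npz"); t=load("pics/top0.npz")
g=cv2.GaussianBlur(cv2.cvtColor(f["image"],cv2.COLOR_RGB2GRAY),(3,3),0).astype(int)
for r in (182,190,198,206,212): print(r,"L",list(zip(range(252,268),g[r,252:268].tolist())),"R",list(zip(range(286,300),g[r,286:300].tolist())))
print("T",g[110:126,268].tolist(),g[110:126,300].tolist(),"B",g[236:250,262].tolist(),g[236:250,298].tolist())
for r in(126,138): print(r,g[r,244:256].tolist(),g[r,300:314].tolist())
print(tri(f,(45+297,321),t,(429,222)),tri(f,(45+405,256),t,(407,165)), tri(f,(45+127,232),t,(360,270)))
```

```text
182 L [(252, 12), (253, 15), (254, 15), (255, 15), (256, 15), (257, 13), (258, 19), (259, 45), (260, 79), (261, 100), (262, 106), (263, 109), (264, 111), (265, 113), (266, 115), (267, 117)] R [(286, 114), (287, 112), (288, 110), (289, 107), (290, 104), (291, 93), (292, 62), (293, 25), (294, 13), (295, 15), (296, 19), (297, 28), (298, 34), (299, 37)]
190 L [(252, 12), (253, 14), (254, 14), (255, 15), (256, 15), (257, 14), (258, 19), (259, 43), (260, 78), (261, 100), (262, 106), (263, 109), (264, 112), (265, 114), (266, 115), (267, 116)] R [(286, 114), (287, 112), (288, 109), (289, 107), (290, 101), (291, 83), (292, 50), (293, 22), (294, 14), (295, 14), (296, 14), (297, 14), (298, 15), (299, 14)]
198 L [(252, 13), (253, 13), (254, 14), (255, 15), (256, 14), (257, 13), (258, 15), (259, 35), (260, 72), (261, 99), (262, 106), (263, 109), (264, 111), (265, 113), (266, 115), (267, 116)] R [(286, 114), (287, 112), (288, 109), (289, 106), (290, 101), (291, 83), (292, 50), (293, 21), (294, 12), (295, 14), (296, 15), (297, 14), (298, 14), (299, 15)]
206 L [(252, 18), (253, 13), (254, 14), (255,
[... 715 characters left out ...]
8, 48, 47, 47] [168, 168, 168, 168, 169, 164, 124, 58, 26, 32, 44, 49, 50, 49, 49, 49] B [83, 83, 80, 67, 39, 21, 40, 79, 97, 97, 97, 96, 96, 95] [72, 73, 74, 75, 65, 39, 35, 71, 112, 134, 141, 141, 141, 141]
126 [159, 160, 162, 156, 114, 52, 30, 40, 46, 47, 46, 46] [49, 49, 48, 49, 46, 35, 47, 105, 155, 168, 169, 168, 168, 168]
138 [155, 156, 158, 152, 120, 64, 32, 35, 43, 45, 45, 44] [45, 47, 47, 46, 42, 28, 50, 122, 168, 170, 169, 169, 169, 168]
(array([ 0.6677876 , -0.36558976, -0.02802853]), np.float64(0.014097253045287365)) (array([ 0.81855806, -0.30770242, -0.01798772]), np.float64(0.013012510212493878)) (array([ 0.52885003, -0.16790951,  0.0250703 ]), np.float64(0.02580432290431331))
```

Run:
```python
from h import *
f=load("pics/w7.npz"); t=load("pics/top0.npz")
E=[(182,259.2,292.1),(190,259.3,291.8),(198,259.5,291.8),(206,259.6,291.5)]
ax=np.array([plane(f,((a+b)/2,r),.052) for r,a,b in E]); print(ax)
B=np.array([plane(f,p,.02) for p in [(248.6,116.6),(307,116.6),(250.5,242.3),(305.5,242.8)]]); c=B.mean(0); u=(B[0]+B[1]-B[2]-B[3])/2
print(B.round(4),c,np.linalg.norm(u),np.linalg.norm(B[0]-B[1]),"yaw",np.degrees(np.arctan2(u[1],u[0])))
for a,b in [((286.9,161.3),(339.9,212.2)),((285.3,232.9),(364.1,222.1)),((252.5,156.2),(333.9,224.9)),((253.9,221.8),(357.5,234.8))]: print(tri(f,a,t,b))
for z in(0,.05,.1,.15): print(z,"frame",plane(f,(172,232),z),proj(t,plane(f,(172,232),z)),"box",plane(f,(342,321),z),proj(t,plane(f,(342,321),z)))
```

```text
[[ 0.64836728 -0.13459464  0.052     ]
 [ 0.6458275  -0.14149877  0.052     ]
 [ 0.6434186  -0.1485704   0.052     ]
 [ 0.64079982 -0.1556933   0.052     ]]
[[ 0.6429 -0.0743  0.02  ]
 [ 0.6943 -0.0925  0.02  ]
 [ 0.5991 -0.1944  0.02  ]
 [ 0.6535 -0.2142  0.02  ]] [ 0.64742159 -0.14384074  0.02      ] 0.1280513851860491 0.05452548755598855 yaw 70.71421219383242
(array([ 0.66445822, -0.11882624,  0.06794249]), np.float64(0.002481604611878966))
(array([ 0.64314468, -0.17831022,  0.06859993]), np.float64(0.0028687549624929758))
(array([ 0.63625231, -0.10827336,  0.04506026]), np.float64(0.0023579678076816935))
(array([ 0.61534462, -0.16792455,  0.04228455]), np.float64(0.0025781337702073404))
0 frame [ 0.51637217 -0.16154867  0.        ] [350.32523001 275.9122544 ] box [ 0.66261767 -0.33840929  0.        ] [420.71590053 223.72560176]
0.05 frame [ 0.53950953 -0.14796345  0.05      ] [348.41905616 264.91133866] box [ 0.6639491  -0.29845327  0.05      ] [411.09059517 218.69653711]
0.1 frame [ 0.56264688 -0.13437822  0.1       ] [346.34571192 252.92320761] box [ 0.66528053 -0.25849726  0.1       ] [400.55058514 213.18586089]
0.15 frame [ 0.58578424 -0.120793    0.15      ] [344.08173794 239.80588021] box [ 0.66661196 -0.21854124  0.15      ] [388.95667167 207.11967302]
```

arm_command --targets '[0.0023,0.011,-0.0837,0,0,0,0,0,-0.0837,0,0,0,0,0,-0.0837,0,0,0,0,0,-0.0837,0,0,0,0,0,-0.0837,0,0,0,0,0,-0.0837,0,0,0,0,0,0,0,0,0,0,0,0,0,0,0]' --jaw 0.6 --newtons 20

```text
clock: 12.6
ee_pos: [0.6453, -0.1441, 0.0437]
ee_rot: [0.817, 0.577, -0.0, -0.0]
wrist_force: [0.7, -0.1, 0.4]
opening: 0.0512
gripper_force: 0.0
```

Run:
```python
from h import *
from cell import robot
f=grab("wrist","w8"); s=robot.get_state(); M=R.from_quat(s["ee_rot"]).as_matrix(); print(s["clock"],s["ee_pos"],s["opening"],s["wrist_force"],np.degrees(np.arctan2(M[1,0],M[0,0]))); print(orange(f))
g=cv2.cvtColor(f["image"],cv2.COLOR_RGB2GRAY).astype(int)
for r in (270,290,310,330): print(r,g[r,205:350:2].tolist())
```

```text
12.65 [ 0.64604662 -0.14459069  0.04457769] 0.05162895670771561 [-0.21772024 -0.76040659  0.43270878] 70.46353834483507
[(array([258.9, 188.5]), np.int32(16)), (array([229.4, 213.6]), np.int32(491)), (array([298.2, 237.6]), np.int32(2287)), (array([309. , 308.2]), np.int32(94)), (array([235.5, 325.9]), np.int32(350)), (array([316.6, 335.8]), np.int32(31)), (array([292.8, 365.9]), np.int32(983))]
270 [71, 72, 72, 73, 61, 12, 15, 10, 11, 84, 103, 104, 105, 64, 13, 14, 14, 14, 13, 39, 101, 105, 109, 111, 114, 116, 117, 119, 120, 121, 121, 122, 123, 122, 122, 123, 123, 122, 122, 121, 121, 120, 120, 119, 117, 115, 115, 112, 108, 106, 102, 34, 15, 15, 14, 16, 15, 16, 15, 13, 9, 131, 108, 10, 11, 12, 14, 67, 72, 71, 72, 71, 67]
290 [71, 13, 14, 13, 12, 13, 14, 11, 15, 35, 107, 104, 104, 99, 8, 14, 17, 12, 15, 12, 82, 104, 107, 111, 113, 115, 116, 118, 119, 120, 120, 121, 122, 123, 122, 122, 122, 122, 122, 121, 120, 120, 119, 118, 117, 115, 113, 111, 107, 105, 100, 9, 13, 11, 15, 12, 12, 14, 13, 15, 1, 158, 38, 15, 12, 12, 9, 13, 12, 15, 11, 73, 71]
310 [20, 12, 14, 13, 15, 12, 11, 7, 99, 103, 103, 103, 103, 103, 69, 12, 12, 28, 58, 55, 69, 102, 106, 109, 112, 114, 116, 118, 119, 119, 120, 121, 121, 122, 121, 123, 122, 122, 121, 122, 121, 119, 119, 117, 116, 114, 112, 110, 107, 102, 85, 52, 58, 57, 53, 12, 13, 16, 13, 7, 146, 145, 145, 125, 9, 11, 11, 14, 13, 12, 14, 22, 28]
330 [17, 21, 9, 13, 13, 35, 98, 98, 100, 100, 100, 79, 68, 66, 70, 71, 70, 73, 74, 72, 76, 76, 99, 109, 111, 113, 116, 117, 118, 119, 120, 121, 121, 122, 122, 122, 121, 121, 122, 121, 119, 120, 118, 117, 116, 113, 111, 109, 106, 76, 78, 67, 48, 56, 56, 60, 38, 11, 12, 43, 143, 141, 140, 141, 145, 151, 39, 10, 13, 14, 20, 20, 16]
```

arm_command --targets '[-0.002,0.0007,-0.003,0,0,0,0,0,0,0,0,0,0,0,0,0,0,0,0,0,0,0,0,0,0,0,0,0,0,0,0,0,0,0,0,0]' --jaw 0 --newtons 20

```text
clock: 13.25
ee_pos: [0.6455, -0.1449, 0.0439]
ee_rot: [0.817, 0.577, 0.001, 0.001]
wrist_force: [-1.9, 2.3, 6.5]
opening: 0.0283
gripper_force: 20.4
```

arm_command --targets '[0,0,0,0,0,0,-0.0082,0.0029,0,0,0,0,-0.0082,0.0029,0,0,0,0,-0.0082,0.0029,0,0,0,0,-0.0082,0.0029,0,0,0,0,-0.0082,0.0029,0,0,0,0,0,0,0,0,0,0]' --jaw 0 --newtons 50

```text
clock: 13.95
ee_pos: [0.635, -0.1415, 0.0442]
ee_rot: [0.817, 0.576, 0.002, 0.002]
wrist_force: [5.7, -2.1, 3.2]
opening: 0.0276
gripper_force: 49.2
```

arm_command --targets '[-0.0031,0.0011,0,0,0,0,-0.0063,0.0022,0.0083,0,0,0,-0.0063,0.0022,0.0083,0,0,0,-0.0052,0.0019,0.0078,0,0,0,-0.0052,0.0019,0.0078,0,0,0,-0.0052,0.0019,0.0078,0,0,0,-0.0047,0.0017,0.0083,0,0,0,-0.0047,0.0017,0.0083,0,0,0,-0.0047,0.0017,0.0083,0,0,0,-0.0047,0.0017,0.0083,0,0,0,-0.0047,0.0017,0.01,0,0,0,-0.0047,0.0017,0.01,0,0,0,-0.0047,0.0017,0.01,0,0,0,-0.0047,0.0017,0.01,0,0,0]'

```text
clock: 15.35
ee_pos: [0.6117, -0.133, 0.0767]
ee_rot: [0.817, 0.576, 0.0, 0.0]
wrist_force: [0.3, -0.1, -0.3]
opening: 0.0274
gripper_force: 49.3
```

arm_command --targets '[0,0,0.086,0,0,0,0,0,0.086,0,0,0,0,0,0.086,0,0,0,0,0,0.086,0,0,0,0.0024,0.082,0,0,0,0.849,0.0024,0.082,0,0,0,0.849,0.0024,0.082,0,0,0,0.849,0.0024,0.082,0,0,0,0.849,0.0024,0.082,0,0,0,0.849,0.0024,0.082,0,0,0,0.849,0.0024,0.082,0,0,0,0.849,0.0024,0.082,0,0,0,0.849,0.0024,0.082,0,0,0,0.849,0.0024,0.082,0,0,0,0.849,0,0,0,0,0,0,0,0,0,0,0,0]'

```text
clock: 16.95
ee_pos: [0.6188, 0.1132, 0.1796]
ee_rot: [0.356, 0.934, -0.0, 0.0]
wrist_force: [-0.5, -0.1, -0.4]
opening: 0.0267
gripper_force: 49.5
```

Run:
```python
from h import *
from cell import robot
f=grab("wrist","w9"); s=robot.get_state(); M=R.from_quat(s["ee_rot"]).as_matrix(); print(s["clock"],s["ee_pos"],s["opening"],s["wrist_force"],np.degrees(np.arctan2(M[1,0],M[0,0])))
c=np.array([.6229,.1428]);yd=np.array([.7475,-.6644]);xd=np.array([yd[1],-yd[0]]);d=s["ee_pos"][:2]-c; print("tcp in tray",d@xd,d@yd)
g=cv2.cvtColor(f["image"],cv2.COLOR_RGB2GRAY).astype(int)
print("cap col",list(zip(range(150,260,2),g[150:260:2,276].tolist()))); print("caprow",[ (r,g[r,225:330:2].tolist()) for r in(240,)])
print("long row 150",g[150,276:420:2].tolist())
def px(x,y,z): return proj(f,np.r_[c+xd*x+yd*y,z]).round(0)
print("expect long edges",px(-.012,-.05,.029),px(-.044,-.05,.029),"relay top",px(.005,-.038,.061),px(.039,-.066,.061))
for zz in(.17,.19,.2,.21): 
  print(zz,[round(float((plane(f,(276,v),zz)-s["ee_pos"])@M[:,0]),4) for v in range(190,250,6)])
```

```text
17.0 [0.61889357 0.11260912 0.17965623] 0.027072097741634975 [-0.16624916 -0.34353086 -1.04056685] 138.23232825161858
tcp in tray 0.02522955445305724 0.017064011912375332
cap col [(150, 109), (152, 110), (154, 109), (156, 109), (158, 109), (160, 109), (162, 108), (164, 108), (166, 107), (168, 108), (170, 109), (172, 108), (174, 106), (176, 104), (178, 114), (180, 140), (182, 135), (184, 119), (186, 116), (188, 86), (190, 71), (192, 72), (194, 71), (196, 73), (198, 72), (200, 72), (202, 74), (204, 75), (206, 72), (208, 89), (210, 96), (212, 94), (214, 94), (216, 93), (218, 93), (220, 93), (222, 94), (224, 93), (226, 93), (228, 93), (230, 93), (232, 91), (234, 91), (236, 91), (238, 92), (240, 92), (242, 92), (244, 91), (246, 91), (248, 90), (250, 91), (252, 91), (254, 93), (256, 91), (258, 111)]
caprow [(240, [141, 141, 140, 140, 146, 147, 147, 150, 76, 80, 83, 84, 85, 86, 87, 87, 87, 90, 90, 91, 91, 92, 92, 92, 92, 91, 92, 92, 92, 92, 91, 90, 90, 88, 87, 87, 87, 85, 84, 82, 82, 80, 75, 73, 75, 95, 112, 125, 132, 138, 143, 113, 154])]
long row 150 [109, 110, 110, 107, 108, 110, 110, 109, 177, 193, 191, 192, 191, 191, 194, 192, 192, 193, 189, 188, 106, 95, 119, 142, 156, 166, 174, 180, 189, 195, 199, 198, 193, 188, 184, 179, 169, 149, 182, 160, 158, 157, 156, 155, 152, 148, 148, 149, 150, 153, 154, 153, 154, 154, 156, 159, 160, 162, 163, 165, 162, 162, 162, 161, 160, 160, 161, 162, 163, 162, 162, 162]
expect long edges [317. 119.] [354. 119.] relay top [300. 136.] [256.  99.]
0.17 [0.0408, 0.0379, 0.0348, 0.0318, 0.0287, 0.0255, 0.0223, 0.0191, 0.0159, 0.0125]
0.19 [0.0462, 0.0436, 0.041, 0.0383, 0.0356, 0.0329, 0.0301, 0.0273, 0.0245, 0.0216]
0.2 [0.0489, 0.0465, 0.0441, 0.0416, 0.0391, 0.0366, 0.034, 0.0315, 0.0288, 0.0262]
0.21 [0.0516, 0.0494, 0.0471, 0.0449, 0.0426, 0.0403, 0.038, 0.0356, 0.0332, 0.0307]
```

arm_command --targets '[0,0,-0.075,0,0,0,0,0,-0.075,0,0,0,0,0,-0.075,0,0,0,0,0,-0.075,0,0,0,0,0,-0.075,0,0,0,0,0,-0.075,0,0,0,0,0,-0.0183,0,0,0,0,0,-0.0183,0,0,0,0,0,-0.0183,0,0,0,0,0,-0.0183,0,0,0,0,0,0,0,0,0,0,0,0,0,0,0]'

```text
clock: 18.2
ee_pos: [0.6192, 0.113, 0.023]
ee_rot: [0.356, 0.935, 0.0, 0.0]
wrist_force: [0.2, -0.2, -2.1]
opening: 0.0272
gripper_force: 49.5
```

arm_command --targets '[0,0,-0.004,0,0,0,0,0,-0.003,0,0,0,0,0,0,0,0,0]'

```text
clock: 18.5
ee_pos: [0.6193, 0.1131, 0.0211]
ee_rot: [0.356, 0.935, 0.0, 0.0]
wrist_force: [-1.0, 0.4, 3.4]
opening: 0.027
gripper_force: 50.0
```

arm_command --targets '[0,0,0,0,0,0,0,0,0,0,0,0,0,0,0,0,0,0,0,0,0,0,0,0,0,0,0.02,0,0,0,0,0,0.04,0,0,0,0,0,0.08,0,0,0,0,0,0.1,0,0,0,0,0,0.1,0,0,0,0,0,0.1,0,0,0,0,0,0.1,0,0,0,-0.05,-0.15,0.05,0,0,0,-0.05,-0.15,0,0,0,0,-0.05,-0.15,0,0,0,0,0,0,0,0,0,0,0,0,0,0,0,0]' --jaw 0.44 --newtons 20

```text
clock: 20.1
ee_pos: [0.574, -0.023, 0.1988]
ee_rot: [0.357, 0.934, 0.0, 0.001]
wrist_force: [0.5, -0.4, 0.4]
opening: 0.0373
gripper_force: 0.0
```

Run:
```python
from h import *
from cell import robot
s=robot.get_state(); print(s["clock"],s["ee_pos"],s["opening"],s["wrist_force"])
t=grab("top","t2"); w=grab("wrist","w10"); sc=grab("scene","s2")
o=np.zeros((600,800,3),np.uint8); o[:330,:440]=cv2.imread("pics/w10.png")[:330,100:540]; o[:360,440:]=cv2.resize(cv2.imread("pics/t2.png")[180:280,190:290],(360,360)); o[335:600,:400]=cv2.resize(cv2.imread("pics/s2.png")[200:300,200:350],(400,265)); cv2.imwrite("pics/c4.png",o)
```

```text
20.1 [ 0.57402446 -0.02303     0.19877658] 0.037301666372877226 [ 0.50298793 -0.3735138   0.41387656]
```

View pics/c4.png

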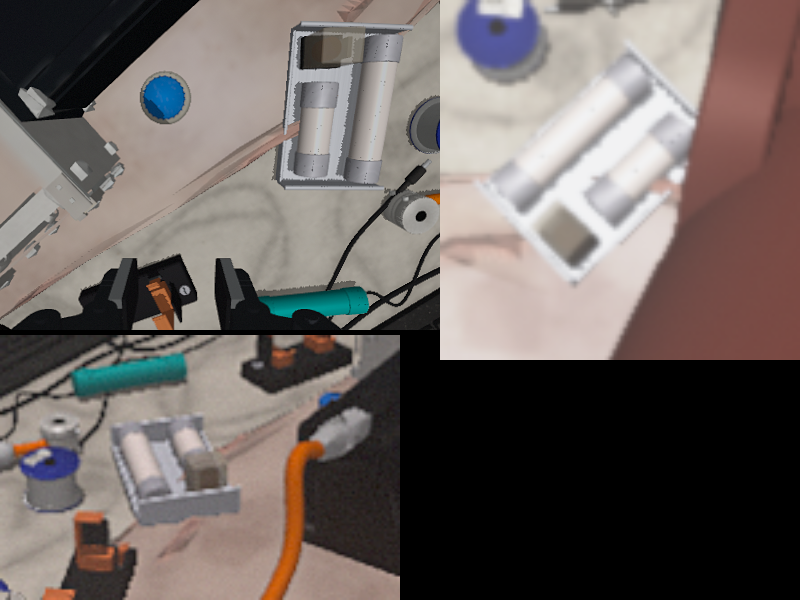

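Both fuses lie flat and parallel in the tray: in the wrist view, the short one is at about (317,130) and the long one at (375,110). The relay is standing at (325,50), and the gripper is clear. Handing in.

```bash
python3 -c "
from cell import robot
print(robot.close_job())"
```

```text
the job is handed in; nothing more can be done
None
```

Both fuses were rolled out of their holders and lie flat in the tray, the relay is still standing beside them, and the job was handed in at about 20 s of the 61 s allowed; no verdict came back.

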